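Sort the fresh bake into the bakery display tray

ROBOT

A 6-joint arm with a two-finger parallel gripper is mounted at the origin on the work surface. World frame = base frame: x ahead of the robot, y to its left, z up, the work surface at z = 0. Lengths are in m, angles in degrees, forces in N, time in s.
With the tool pointing down it reaches from about 0.375 to 0.9 m from the base axis. Payload 3.1 kg.
Tool frame: the origin (TCP) lies midway between the tips of the shut fingers; the grasp point (between the pads) lies 19 mm behind it; z points along the fingers, y is the line along which they close (so a half turn about z gives the same grasp; the last joint's range is limited). The gripper opens to 87 mm and grips with 3 to 60 N. Pads are 19 mm wide; open, the fingers measure 117 mm over their backs; the gripper's body (75 mm by 190 mm) begins 51 mm behind the grasp point.
Start: joints at [-86.087, 30.224, 82.088, -0, 67.689, -10.227], TCP at [0.153, -0.606, 0.223] pointing down, gripper open.
Joint ranges: [-176.69, 176.69], [-43.24, 126.21], [12.49, 139.97], [-82, 262], [0, 151.66], [-163.58, 163.58]. Speed limits (degrees/s): [159.86, 159.86, 180, 180, 180, 180].

INTERFACE

Orientations are given as a 3x3 rotation matrix whose columns are the frame's x, y, z axes.
In Python, from rig import read_state, optics, bot gives the robot as it stands. The module is installed in compiled form; this text tells all that it offers.
- The arm moves only by the tool send_rows, never from a script. Its argument "commands" is a list of rows, each a list of 7 numbers: the turn, a rotation vector about the tool's x, y, z in units of 5 degrees (1.0 is 5 degrees), then the shift along the tool's x, y, z in units of 30 mm (1.0 is 30 mm), then the opening, from 0 (shut) to 1 (fully open). In form: [[rx, ry, rz, tx, ty, tz, gripper], ...]. A call has 1 to 20 rows; each row is the pose to reach, as a shift and turn from the pose commanded when the call began, along the tool's axes at that moment; what a row does not reach only later rows make up. A row lasts 1/12 s, in which the tool goes at most 41.7 mm and 7.16 degrees, less where a joint would pass 70% of its speed; a pose out of reach is approached as far as the arm can. A call with a gripper value outside its range is refused whole. The fingers move at their own pace and stop on an object; the grip force is fixed at half the most. Time passes only in rows, so rows that repeat a pose let the fingers close. It gives the time, the measured TCP pose, the force, the opening and the grip force at its end, in the units of the state.
- read_state(): the state, without advancing time (a new reading comes with each control period).
- optics.capture(name): name is "side" or "top"; returns a dict with "image" (420x560x3 uint8, blue, green, red), "intrinsics" (3x3 intrinsics, pixels), "extrinsics" (4x4, takes a point from world to camera coordinates). Camera axes: x right, y down, z forward; pixel columns grow to the right and rows downward; lengths in m; the calibration is good to about 2 mm. A picture is of the moment at which its call begins. There is no depth.
- bot.hand_in(): hands the job in; it is judged then, once.
The state is a dict: "time_s": time; "joint_positions": joint angles; "qvel": joint speeds; "tau": joint torques, N m; "position": TCP position; "tcp_rot": TCP orientation; "force": force on the tool from outside, world axes, zero at the start; "moment": the same for the moment, N m; "opening": opening from 0.0 (shut) to 1.0 (fully open); "grasp_force": force on a finger pad.
Only numpy, scipy, OpenCV 4.12 (cv2) and the standard library are available. Lean on these libraries where they do the work, as an engineer would, in place of code of your own. Each camera call takes 0.05 s, during which the arm holds its last target. There are 200 camera calls.

TASK

Put away the fresh bake: pick the two dark salted lye bars, the croissant and the sesame roll off the baking sheet and lay each one flat on the floor of the display-tray bay that already holds one of its kind, the bars and the croissant crosswise in the bay like the one lying there. Set them down rather than dropping them. The pale milk bar and the plain roll belong elsewhere: leave them lying where they are, and do not shift the stock already in the tray.

Things in the scene. Friction and masses are not known exactly. Their poses are not given: they have to be found in the camera images.
- display_tray: Fixed, black floor, pale wood walls. Origin: centre of underside; floor face 8 mm above it. Outside 344 (x) x 230 mm (y). Three bays side by side, centred at x = -113, 0, 113, each 108 wide (x), 220 deep (y -110 to 110). 5 mm walls and dividers reach 30 mm above the origin, the front wall (-y, white price cards) 18. One stock item lies towards the rear of each bay, about y = 76.
- stock_lye_bar: Already in the tray; marks the lye bar bay (it differs each time), lying crosswise (its x along the tray's x). Dark brown, pale lengthwise slash, white salt. 88 mm long (its x), 40 wide (y, grip here at mid-length), 33 high, flat underneath, 45 g; origin at the centre of its underside.
- stock_croissant: Already in the tray; marks the croissant bay, lying crosswise (its x along the tray's x). A golden banded croissant, 84 mm horn to horn (its x); thick middle 40 wide (y, grip here), 34 high; horns bend 13 mm towards -y; flat underneath, 45 g; origin under the thick middle.
- stock_sesame_roll: Already in the tray; marks the sesame roll bay. Brown roll thick with cream sesame seeds, round, 62 mm across up to 24 mm above its flat underside, domed to 40 high, 45 g; origin at the centre of its underside, yaw has no meaning.
- lye_bar_1: To put away. Dark brown, pale lengthwise slash, white salt; on a flat aluminium baking sheet whose top is 3 mm above the counter (as are all items outside the tray). 88 mm long (its x), 40 wide (y, grip here at mid-length), 33 high, flat underneath, 45 g; origin at the centre of its underside.
- lye_bar_2: To put away: a second lye bar, same as lye_bar_1, on the baking sheet. 88 mm long (its x), 40 wide (y, grip here at mid-length), 33 high, flat underneath, 45 g; origin at the centre of its underside.
- croissant: To put away, on the baking sheet: a golden banded croissant, 84 mm horn to horn (its x); thick middle 40 wide (y, grip here), 34 high; horns bend 13 mm towards -y; flat underneath, 45 g; origin under the thick middle.
- sesame_roll: To put away, on the baking sheet: brown roll thick with cream sesame seeds, round, 62 mm across up to 24 mm above its flat underside, domed to 40 high, 45 g; origin at the centre of its underside, yaw has no meaning.
- milk_bar: Look-alike, not for this tray: pale golden bar with three short cuts across, no salt, on the baking sheet. 88 mm long (its x), 40 wide (y, grip here at mid-length), 33 high, flat underneath, 45 g; origin at the centre of its underside.
- plain_roll: Look-alike, not for this tray: pale golden roll with a five-armed star swirl, no seeds, on the baking sheet; round, 62 mm across up to 24 mm above its flat underside, domed to 40 high, 45 g; origin at the centre of its underside, yaw has no meaning.
Not all that is in view belongs to the job. What is shaped like the croissant but turquoise is not meant.

How it is judged (in metres and radians):
At the end, for the whole second after the job is handed in: The lye bars, croissant and sesame roll rest flat (tilt < 0.15 rad) on the tray floor in their kind's bay (within 50 mm of it across, 100 mm of tray centre in depth), bars and croissant within 0.35 rad of crosswise; milk bar, plain roll and stock within 20 mm of their start; all at rest (x of lye_bar_1 in the frame of stock_lye_bar between -0.05 and 0.05 m and y of lye_bar_1 in the frame of display_tray between -0.1 and 0.1 m and z of lye_bar_1 in the frame of display_tray between 0.004 and 0.014 m and angle between each of lye_bar_1, lye_bar_2, croissant, sesame_roll's own z axis and vertical below 0.15 rad and linear speed of each of lye_bar_1, lye_bar_2, croissant, sesame_roll, milk_bar, plain_roll, stock_lye_bar, stock_croissant, stock_sesame_roll below 0.02 m/s and angle between the x axis of each of lye_bar_1, lye_bar_2, croissant and the x axis of display_tray, either way round below 0.35 rad and x of lye_bar_2 in the frame of stock_lye_bar between -0.05 and 0.05 m and y of lye_bar_2 in the frame of display_tray between -0.1 and 0.1 m and z of lye_bar_2 in the frame of display_tray between 0.004 and 0.014 m and x of croissant in the frame of stock_croissant between -0.05 and 0.05 m and y of croissant in the frame of display_tray between -0.1 and 0.1 m and z of croissant in the frame of display_tray between 0.004 and 0.014 m and x of sesame_roll in the frame of stock_sesame_roll between -0.05 and 0.05 m and y of sesame_roll in the frame of display_tray between -0.1 and 0.1 m and z of sesame_roll in the frame of display_tray between 0.004 and 0.014 m and distance of each of milk_bar, plain_roll, stock_lye_bar, stock_croissant, stock_sesame_roll from where it was at the start of the episode below 0.02 m); the robot touches nothing.
It fails at once if the milk bar or the plain roll is shifted by more than 2 cm (distance of any of milk_bar, plain_roll from where it was at the start of the episode above 0.02 m).
It fails at once if stock already in the tray is shifted by more than 2 cm (distance of any of stock_lye_bar, stock_croissant, stock_sesame_roll from where it was at the start of the episode above 0.02 m).
It fails at once if an item is let go more than 5 cm above the counter ((height (world z) of lye_bar_1 above 0.055 m and contact force between lye_bar_1 and the fingers below 0.02 N) or (height (world z) of lye_bar_2 above 0.055 m and contact force between lye_bar_2 and the fingers below 0.02 N) or (height (world z) of croissant above 0.055 m and contact force between croissant and the fingers below 0.02 N) or (height (world z) of sesame_roll above 0.055 m and contact force between sesame_roll and the fingers below 0.02 N)).
It also fails if it takes over 112 s, if anything falls off the work surface, if the arm or the gripper's body presses on something with over 40 N, if the wrist force passes 120 N, or if a joint passes its speed limit or range.

## Working session

There is one attempt and no reset: what is moved stays moved. The work goes in short steps, Python scripts to look and compute and a tool call to move; the robot and the scene stay as the last step left them, time stands still between calls to the robot, and variables do not carry over. Pictures are saved under pics/ and viewed, at most 14 in all, crops included, and the job is handed in when it is done.

Besides the shell and the picture viewer there is one more tool, called after "Call:" by a JSON object that holds its "method" and its "body". send_rows: Moves the arm, as the interface text tells. Its arguments: {"type":"object","properties":{"commands":{"type":"array","items":{"type":"array","items":{"type":"number"}}}},"required":["commands"]}

```bash
mkdir -p pics; python3 - <<'E'
from rig import read_state, optics, bot
import cv2,numpy as np
for n in("top","side"):
    c=optics.capture(n);cv2.imwrite(f"pics/{n}0.png",c["image"]);np.savez(f"{n}0.npz",**c)
    print(n,c["intrinsics"].round(1).tolist(),c["extrinsics"].round(4).tolist())
s=read_state();print(s["time_s"],s["position"],np.round(s["tcp_rot"],4).tolist(),s["opening"])
E
```

```text
top [[491.7, 0.0, 292.3], [0.0, 491.7, 207.0], [0.0, 0.0, 1.0]] [[-0.0195, -0.9995, 0.0249, -0.0202], [-0.999, 0.0184, -0.0405, 0.6136], [0.04, -0.0256, -0.9989, 1.2269], [0.0, 0.0, 0.0, 1.0]]
side [[491.5, 0.0, 277.9], [0.0, 491.5, 219.7], [0.0, 0.0, 1.0]] [[0.9723, -0.2333, 0.0142, -0.6321], [-0.1515, -0.6756, -0.7216, 0.1156], [0.1779, 0.6994, -0.6922, 1.1274], [0.0, 0.0, 0.0, 1.0]]
0.1 [ 0.15267855 -0.60539192  0.22165967] [[0.9697, 0.2443, -0.0001], [0.2443, -0.9697, 0.002], [0.0003, -0.0019, -1.0]] 1.000384919797273
```

View pics/top0.png

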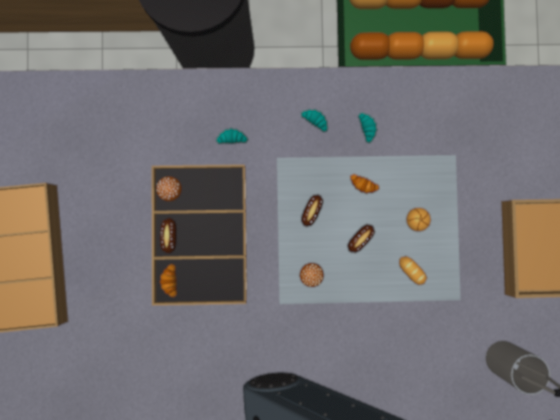

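View pics/side0.png

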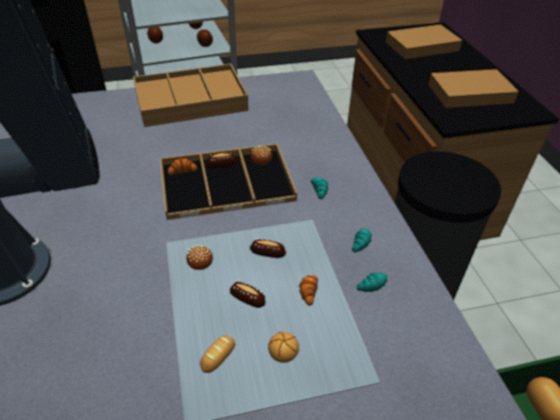

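The top view shows the tray at columns 153–246 and rows 165–304, with the sesame bay at the top, lye in the middle and croissant at the bottom. On the sheet are lye bars at about (312,210) and (361,238), the croissant at (364,184) and the sesame roll at (312,274). The plain roll is at (418,219) and the milk bar at (413,270). The side view agrees. Next I'll measure.

```bash
cat > h.py <<'E'
import numpy as np,cv2
def ray(c,uv,z):
    K,E=c["intrinsics"],c["extrinsics"];R,t=E[:3,:3],E[:3,3]
    o=-R.T@t;d=R.T@np.linalg.solve(K,np.array([uv[0],uv[1],1.]))
    return (o+d*(z-o[2])/d[2])
def blobs(c,box,z,satmin=90,amin=60,hmax=35):
    x0,x1,y0,y1=box
    hsv=cv2.cvtColor(c["image"],cv2.COLOR_BGR2HSV)
    m=((hsv[...,1]>satmin)&(hsv[...,0]<hmax)).astype(np.uint8)
    k=np.zeros_like(m);k[y0:y1,x0:x1]=1;m*=k
    m=cv2.morphologyEx(m,cv2.MORPH_CLOSE,np.ones((5,5)))
    out=[]
    for q in cv2.findContours(m,cv2.RETR_EXTERNAL,cv2.CHAIN_APPROX_NONE)[0]:
        if cv2.contourArea(q)<amin: continue
        p=np.array([ray(c,a,z)[:2] for a in q[:,0,:]])
        (cx,cy),(w,h),a=cv2.minAreaRect((p*1000).astype(np.float32))
        M=cv2.moments((p*1e4).astype(np.float32).reshape(-1,1,2))
        cen=np.array([M["m10"],M["m01"]])/M["m00"]/10
        if w<h: a+=90
        M2=0.5*np.degrees(np.arctan2(2*M["mu11"],M["mu20"]-M["mu02"]))
        bgr=c["image"][q[:,0,1].min():q[:,0,1].max(),q[:,0,0].min():q[:,0,0].max()].mean((0,1)).astype(int)
        out.append(dict(px=q[:,0].mean(0).round().tolist(),rect=(round(cx,1),round(cy,1)),size=(round(max(w,h)),round(min(w,h))),ang=round((a+90)%180-90,1),mom=cen.round(1).tolist(),momang=round(M2,1),bgr=bgr.tolist()))
    return out
E
python3 - <<'E'
from h import *
c=dict(np.load("top0.npz"))
for b in blobs(c,(285,455,160,298),.019):print(b)
print("stock")
for b in blobs(c,(158,185,170,300),.024):print(b)
print("tray corners z=.03")
for uv in((153,166),(246,166),(245,303),(154,303),(245,212),(245,257),(154,212),(154,257)):print(uv,ray(c,uv,.03).round(4)[:2])
print("sheet",[ray(c,uv,.003).round(3)[:2].tolist() for uv in((277,157),(456,156),(460,299),(280,303))])
im=cv2.resize(c["image"][155:310,145:465],None,fx=2.5,fy=2.5,interpolation=cv2.INTER_CUBIC);cv2.imwrite("pics/crop0.png",im)
E
```

```text
{'px': [311.0, 274.0], 'rect': (443.3, -75.2), 'size': (55, 52), 'ang': 88.7, 'mom': [443.4, -75.5], 'momang': np.float64(84.5), 'bgr': [79, 108, 147]}
{'px': [412.0, 270.0], 'rect': (448.4, -329.8), 'size': (83, 36), 'ang': 43.8, 'mom': [448.7, -330.2], 'momang': np.float64(41.7), 'bgr': [100, 139, 162]}
{'px': [361.0, 238.0], 'rect': (531.8, -201.5), 'size': (77, 30), 'ang': -46.4, 'mom': [532.7, -201.3], 'momang': np.float64(-44.8), 'bgr': [84, 99, 116]}
{'px': [418.0, 219.0], 'rect': (576.7, -348.2), 'size': (56, 56), 'ang': 88.3, 'mom': [576.7, -348.5], 'momang': np.float64(-72.6), 'bgr': [67, 121, 162]}
{'px': [311.0, 210.0], 'rect': (604.4, -79.8), 'size': (77, 31), 'ang': -30.9, 'mom': [604.7, -79.5], 'momang': np.float64(-28.9), 'bgr': [79, 94, 113]}
{'px': [363.0, 184.0], 'rect': (666.2, -211.2), 'size': (76, 34), 'ang': 62.4, 'mom': [667.8, -212.3], 'momang': np.float64(64.5), 'bgr': [70, 105, 142]}
stock
{'px': [169.0, 248.0], 'rect': (502.3, 270.7), 'size': (212, 64), 'ang': -0.6, 'mom': [498.6, 277.0], 'momang': np.float64(0.1), 'bgr': [45, 62, 82]}
{'px': [169.0, 188.0], 'rect': (664.3, 272.8), 'size': (62, 57), 'ang': -0.6, 'mom': [664.6, 274.0], 'momang': np.float64(-9.1), 'bgr': [66, 88, 124]}
tray corners z=.03
(153, 166) [0.7203 0.3116]
(246, 166) [0.7166 0.0817]
(245, 303) [0.3782 0.0895]
(154, 303) [0.3833 0.3118]
(245, 212) [0.6021 0.086 ]
(245, 257) [0.4909 0.0877]
(154, 212) [0.6063 0.31  ]
(154, 257) [0.4956 0.3109]
sheet [[0.742, 0.004], [0.737, -0.456], [0.371, -0.454], [0.372, 0.004]]
```

View pics/crop0.png

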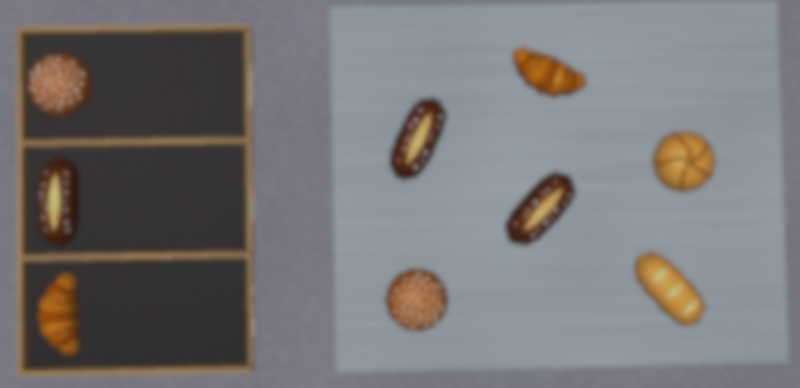

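The crop confirms what each item is. It also shows the horns of the croissant on the sheet pointing up and right in the image, so its yaw is about +63°. Next I'll refine the tray and stock positions and write a move calculator.

```bash
cat > mv.py <<'E'
# python3 mv.py x,y,z,theta ...  -> rz, tx,ty,tz from the present pose (theta = world yaw of tool x)
import sys,numpy as np
from scipy.spatial.transform import Rotation as Ro
from rig import read_state
s=read_state();R=np.array(s["tcp_rot"]);p=np.array(s["position"])
print("t %.2f pos %s yaw %.1f open %.3f grip %.1f F %s q6 %.0f"%(s["time_s"],p.round(4),np.degrees(np.arctan2(R[1,0],R[0,0])),s["opening"],s["grasp_force"],np.round(s["force"],1),s["joint_positions"][5]))
for a in sys.argv[1:]:
    x,y,z,th=map(float,a.split(","));t=np.radians(th)
    G=np.array([[np.cos(t),np.sin(t),0],[np.sin(t),-np.cos(t),0],[0,0,-1]])
    print(a,np.r_[Ro.from_matrix(R.T@G).as_rotvec(degrees=True)/5,R.T@(np.array([x,y,z])-p)/.03].round(2).tolist())
E
python3 - <<'E'
from h import *
c=dict(np.load("top0.npz"));d=dict(np.load("side0.npz"))
for n,uv,z in(("sesame",(168.5,188),.025),("lye",(168.3,236),.025),("croi",(168.5,281),.025)):print(n,ray(c,uv,z).round(4)[:2])
print("front z.018",[ray(c,uv,.018).round(4)[:2] for uv in((246,166),(245,303))])
# cross-check in side view: difference from sheet colour
im=d["image"];lab=cv2.cvtColor(im,cv2.COLOR_BGR2LAB).astype(int)
m=(np.abs(lab-np.median(lab[260:390,190:340].reshape(-1,3),0))[...,1:].sum(2)>16)|(lab[...,0]<80)
k=np.zeros(m.shape,bool);k[236:375,180:330]=1;m=(m&k).astype(np.uint8)
n,L,st,ce=cv2.connectedComponentsWithStats(m)
for i in range(1,n):
    if st[i,4]>100:print(ce[i].round(),st[i,4],ray(d,ce[i],.020).round(4)[:2])
E
python3 mv.py 0.604,-0.08,0.12,-30 0.604,-0.08,0.06,-30
```

```text
sesame [0.6655 0.275 ]
lye [0.5464 0.2766]
croi [0.4356 0.2772]
front z.018 [array([0.7181, 0.0826]), array([0.3763, 0.0904])]
[268. 248.] 484 [ 0.6043 -0.0858]
[199. 257.] 498 [ 0.4437 -0.0772]
[308. 288.] 410 [ 0.6655 -0.2213]
[248. 294.] 553 [ 0.5322 -0.2084]
[283. 346.] 743 [ 0.5766 -0.3501]
[217. 353.] 751 [ 0.4464 -0.3353]
t 0.10 pos [ 0.1527 -0.6054  0.2217] yaw 14.1 open 1.000 grip 0.0 F [ 1.1  0.1 -1. ] q6 -10
0.604,-0.08,0.12,-30 [-0.02, 0.0, 8.83, 18.87, -13.3, 3.42]
0.604,-0.08,0.06,-30 [-0.02, 0.0, 8.83, 18.87, -13.3, 5.42]
```

The two views agree to about 5 mm, and the stock positions fit the bay centres. The tray centre comes out near (0.549, 0.198) with a yaw of about -1°. I'll move above lye bar 1.

Call:
{"method": "send_rows", "body": {"commands": [[0, 0, 8.8, 18.87, -13.3, 2.4, 1], [0, 0, 8.8, 18.87, -13.3, 2.4, 1], [0, 0, 8.8, 18.87, -13.3, 2.4, 1], [0, 0, 8.8, 18.87, -13.3, 2.4, 1], [0, 0, 8.8, 18.87, -13.3, 2.4, 1], [0, 0, 8.8, 18.87, -13.3, 2.4, 1], [0, 0, 8.8, 18.87, -13.3, 2.4, 1], [0, 0, 8.8, 18.87, -13.3, 2.4, 1], [0, 0, 8.8, 18.87, -13.3, 2.4, 1], [0, 0, 8.8, 18.87, -13.3, 2.4, 1], [0, 0, 8.8, 18.87, -13.3, 2.4, 1], [0, 0, 8.8, 18.87, -13.3, 2.4, 1], [0, 0, 8.8, 18.87, -13.3, 2.4, 1], [0, 0, 8.8, 18.87, -13.3, 2.4, 1], [0, 0, 8.8, 18.87, -13.3, 2.4, 1], [0, 0, 8.8, 18.87, -13.3, 2.4, 1], [0, 0, 8.8, 18.87, -13.3, 2.4, 1], [0, 0, 8.8, 18.87, -13.3, 2.4, 1], [0, 0, 8.8, 18.87, -13.3, 3.42, 1], [0, 0, 8.8, 18.87, -13.3, 3.42, 1]]}}

```text
time_s: 1.77
position: [0.601, -0.0791, 0.1157]
tcp_rot: [[0.868, -0.496, -0.009], [-0.496, -0.868, 0.003], [-0.009, 0.002, -1.0]]
force: [-0.7, 0.0, -0.3]
opening: 0.998
grasp_force: 0.0
```

```bash
python3 mv.py 0.604,-0.082,0.05,-30 0.604,-0.082,0.006,-30
```

```text
t 1.77 pos [ 0.601  -0.0791  0.1157] yaw -29.8 open 0.998 grip 0.0 F [-0.7  0.  -0.3] q6 102
0.604,-0.082,0.05,-30 [0.02, 0.1, 0.05, 0.15, 0.03, 2.19]
0.604,-0.082,0.006,-30 [0.02, 0.1, 0.05, 0.17, 0.03, 3.66]
```

Call:
{"method": "send_rows", "body": {"commands": [[0, 0, 0, 0.03, 0.03, 1, 1], [0, 0, 0, 0.03, 0.03, 2, 1], [0, 0, 0, 0.03, 0.03, 2.8, 1], [0, 0, 0, 0.03, 0.03, 3.3, 1], [0, 0, 0, 0.03, 0.03, 3.6, 1], [0, 0, 0, 0.03, 0.03, 3.75, 1], [0, 0, 0, 0.03, 0.03, 3.75, 1], [0, 0, 0, 0.03, 0.03, 3.75, 0.3], [0, 0, 0, 0.03, 0.03, 3.75, 0.3], [0, 0, 0, 0.03, 0.03, 3.75, 0.3], [0, 0, 0, 0.03, 0.03, 3.75, 0.3], [0, 0, 0, 0.03, 0.03, 3.75, 0.3], [0, 0, 0, 0.03, 0.03, 3.75, 0.3], [0, 0, 0, 0.03, 0.03, 3.75, 0.3], [0, 0, 0, 0.03, 0.03, 3.75, 0.3]]}}

```text
time_s: 3.02
position: [0.6045, -0.082, 0.0075]
tcp_rot: [[0.867, -0.498, 0.0], [-0.498, -0.867, -0.0], [0.0, -0.0, -1.0]]
force: [-0.4, 0.4, 0.0]
opening: 0.482
grasp_force: 0.0
```

```bash
python3 mv.py 0.549,0.208,0.10,-1 0.549,0.138,0.10,-1
```

```text
t 3.02 pos [ 0.6045 -0.082   0.0075] yaw -29.9 open 0.482 grip 0.0 F [-0.4  0.4  0. ] q6 102
0.549,0.208,0.10,-1 [0.0, -0.0, -5.77, -6.42, -7.46, -3.08]
0.549,0.138,0.10,-1 [0.0, -0.0, -5.77, -5.26, -5.44, -3.08]
```

Call:
{"method": "send_rows", "body": {"commands": [[0, 0, 0, 0, 0, 0, 0.3], [0, 0, 0, 0, 0, 0, 0.3], [0, 0, 0, 0, 0, 0, 0.3], [0, 0, 0, 0, 0, 0, 0.3], [0, 0, 0, 0, 0, -0.5, 0.3], [0, 0, 0, 0, 0, -1.5, 0.3], [0, 0, 0, 0, 0, -2.6, 0.3], [0, 0, 0, 0, 0, -3.1, 0.3]]}}

```text
time_s: 3.68
position: [0.6062, -0.0826, 0.1036]
tcp_rot: [[0.867, -0.498, 0.005], [-0.498, -0.867, -0.001], [0.005, -0.001, -1.0]]
force: [1.2, 0.1, -0.5]
opening: 0.452
grasp_force: 29.3
```

```bash
python3 mv.py 0.549,0.208,0.10,-1; python3 - <<'E'
from rig import optics
import cv2
c=optics.capture("side");cv2.imwrite("pics/s1.png",c["image"])
E
```

```text
t 3.68 pos [ 0.6062 -0.0826  0.1036] yaw -29.9 open 0.452 grip 29.3 F [ 1.2  0.1 -0.5] q6 102
0.549,0.208,0.10,-1 [0.0, -0.06, -5.77, -6.48, -7.45, 0.1]
```

View pics/s1.png

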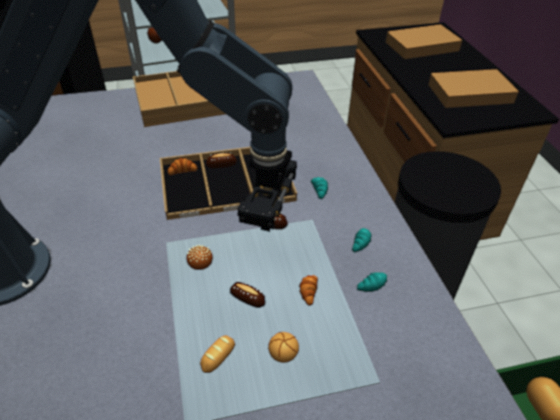

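The bar is held at about (265,215), with an opening of 0.452 (39 mm) as expected. I'll carry it over the lye bay.

Call:
{"method": "send_rows", "body": {"commands": [[0, 0, -5.77, -6.43, -7.46, 0, 0.3], [0, 0, -5.77, -6.43, -7.46, 0, 0.3], [0, 0, -5.77, -6.43, -7.46, 0, 0.3], [0, 0, -5.77, -6.43, -7.46, 0, 0.3], [0, 0, -5.77, -6.43, -7.46, 0, 0.3], [0, 0, -5.77, -6.43, -7.46, 0, 0.3], [0, 0, -5.77, -6.43, -7.46, 0, 0.3], [0, 0, -5.77, -6.43, -7.46, 0, 0.3], [0, 0, -5.77, -6.43, -7.46, 0, 0.3], [0, 0, -5.77, -6.43, -7.46, 0, 0.3], [0, 0, -5.77, -6.43, -7.46, 0, 0.3], [0, 0, -5.77, -6.43, -7.46, 0, 0.3]]}}

```text
time_s: 4.73
position: [0.5491, 0.2064, 0.1002]
tcp_rot: [[1.0, -0.02, -0.0], [-0.02, -1.0, -0.0], [-0.0, 0.0, -1.0]]
force: [-1.2, -0.9, -0.5]
opening: 0.451
grasp_force: 29.3
```

```bash
python3 mv.py 0.549,0.208,0.013,-1; python3 - <<'E'
from rig import optics
import cv2,numpy as np
c=optics.capture("top");np.savez("t1.npz",**c);cv2.imwrite("pics/t1.png",cv2.resize(c["image"][140:320,140:330],None,fx=3,fy=3,interpolation=cv2.INTER_CUBIC))
E
```

```text
t 4.73 pos [0.5491 0.2064 0.1002] yaw -1.2 open 0.451 grip 29.3 F [-1.2 -0.9 -0.5] q6 101
0.549,0.208,0.013,-1 [0.0, 0.0, -0.03, -0.0, -0.06, 2.91]
```

View pics/t1.png

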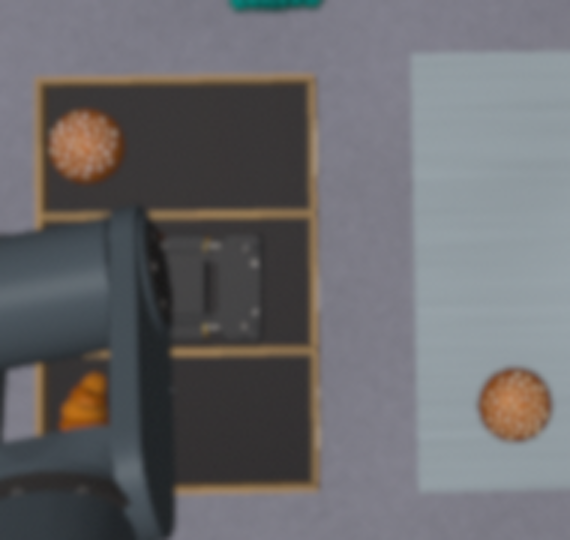

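The gripper is centred over the middle bay and hides the bar. The fingers clear the stock. I'll lower, release and rise.

Call:
{"method": "send_rows", "body": {"commands": [[0, 0, 0, 0, 0, 1, 0.3], [0, 0, 0, 0, 0, 1.9, 0.3], [0, 0, 0, 0, 0, 2.4, 0.3], [0, 0, 0, 0, 0, 2.7, 0.3], [0, 0, 0, 0, 0, 2.85, 0.3], [0, 0, 0, 0, 0, 2.9, 0.3], [0, 0, 0, 0, 0, 2.9, 0.3], [0, 0, 0, 0, 0, 2.9, 0.56], [0, 0, 0, 0, 0, 2.9, 0.56], [0, 0, 0, 0, 0, 2.9, 0.56], [0, 0, 0, 0, 0, 2.9, 0.56], [0, 0, 0, 0, 0, 2.2, 0.56], [0, 0, 0, 0, 0, 1.2, 0.56], [0, 0, 0, 0, 0, 0, 1], [0, 0, 0, 0, 0, 0, 1]]}}

```text
time_s: 6.03
position: [0.5532, 0.2092, 0.1069]
tcp_rot: [[1.0, -0.017, 0.013], [-0.017, -1.0, 0.002], [0.013, -0.003, -1.0]]
force: [1.2, -0.1, 0.7]
opening: 0.64
grasp_force: 0.0
```

```bash
python3 mv.py 0.532,-0.204,0.1,-45.5
```

```text
t 6.03 pos [0.5532 0.2092 0.1069] yaw -1.0 open 0.640 grip 0.0 F [ 1.2 -0.1  0.7] q6 101
0.532,-0.204,0.1,-45.5 [-0.08, -0.13, 8.9, -0.47, 13.78, 0.19]
```

Call:
{"method": "send_rows", "body": {"commands": [[0, 0, 8.87, -0.29, 13.7, 0, 1], [0, 0, 8.87, -0.29, 13.7, 0, 1], [0, 0, 8.87, -0.29, 13.7, 0, 1], [0, 0, 8.87, -0.29, 13.7, 0, 1], [0, 0, 8.87, -0.29, 13.7, 0, 1], [0, 0, 8.87, -0.29, 13.7, 0, 1], [0, 0, 8.87, -0.29, 13.7, 0, 1], [0, 0, 8.87, -0.29, 13.7, 0, 1], [0, 0, 8.87, -0.29, 13.7, 0, 1], [0, 0, 8.87, -0.29, 13.7, 0, 1], [0, 0, 8.87, -0.29, 13.7, 0, 1], [0, 0, 8.87, -0.29, 13.7, 0, 1], [0, 0, 8.87, -0.29, 13.7, 0, 1], [0, 0, 8.87, -0.29, 13.7, 0, 1], [0, 0, 8.87, -0.29, 13.7, 0, 1]]}}

```text
time_s: 7.28
position: [0.5325, -0.2008, 0.1004]
tcp_rot: [[0.704, -0.71, -0.001], [-0.71, -0.704, 0.001], [-0.001, 0.0, -1.0]]
force: [-0.2, -0.3, 1.4]
opening: 1.001
grasp_force: 0.0
```

```bash
python3 mv.py 0.532,-0.204,0.007,-45.5; python3 - <<'E'
from rig import optics
import cv2,numpy as np
c=optics.capture("top");np.savez("t2.npz",**c);cv2.imwrite("pics/t2.png",cv2.resize(c["image"][140:320,140:460],None,fx=2.5,fy=2.5,interpolation=cv2.INTER_CUBIC))
from h import *
for b in blobs(c,(158,242,214,254),.024):print(b)
E
```

```text
t 7.28 pos [ 0.5325 -0.2008  0.1004] yaw -45.2 open 1.001 grip 0.0 F [-0.2 -0.3  1.4] q6 103
0.532,-0.204,0.007,-45.5 [0.0, 0.01, 0.05, 0.07, 0.09, 3.11]
{'px': [168.0, 235.0], 'rect': (548.9, 278.8), 'size': (84, 37), 'ang': -0.6, 'mom': [548.2, 278.0], 'momang': np.float64(-2.9), 'bgr': [55, 77, 103]}
{'px': [196.0, 234.0], 'rect': (550.0, 209.8), 'size': (84, 37), 'ang': -0.7, 'mom': [549.9, 209.1], 'momang': np.float64(3.4), 'bgr': [56, 77, 103]}
```

View pics/t2.png

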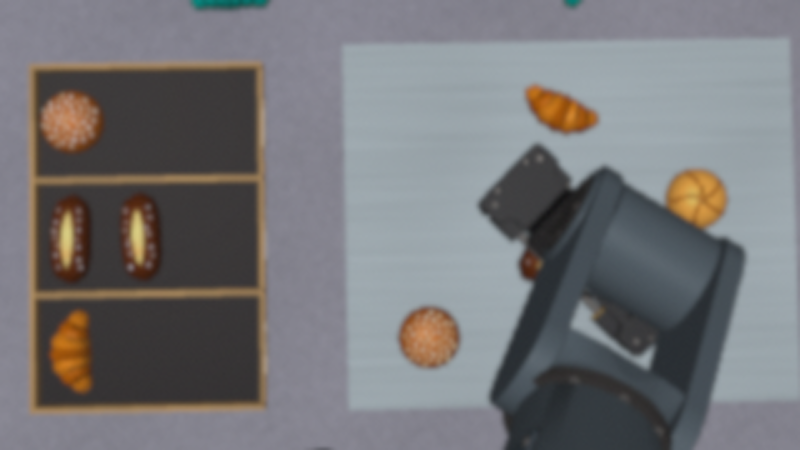

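The first lye bar lies crosswise at crop (140,238), 70 mm in front of the stock bar, which has not moved. Now I'll grasp the second bar.

Call:
{"method": "send_rows", "body": {"commands": [[0, 0, 0, 0.05, 0.05, 1, 1], [0, 0, 0, 0.05, 0.05, 2, 1], [0, 0, 0, 0.05, 0.05, 2.6, 1], [0, 0, 0, 0.05, 0.05, 2.9, 1], [0, 0, 0, 0.05, 0.05, 3.1, 0.8], [0, 0, 0, 0.05, 0.05, 3.1, 0.3], [0, 0, 0, 0.05, 0.05, 3.1, 0.3], [0, 0, 0, 0.05, 0.05, 3.1, 0.3], [0, 0, 0, 0.05, 0.05, 3.1, 0.3], [0, 0, 0, 0.05, 0.05, 3.1, 0.3], [0, 0, 0, 0.05, 0.05, 3.1, 0.3], [0, 0, 0, 0.05, 0.05, 3.1, 0.3], [0, 0, 0, 0.05, 0.05, 3.1, 0.3], [0, 0, 0, 0.05, 0.05, 3.1, 0.3], [0, 0, 0, 0.05, 0.05, 3.1, 0.3], [0, 0, 0, 0.05, 0.05, 3.1, 0.3], [0, 0, 0, 0.05, 0.05, 2.5, 0.3], [0, 0, 0, 0.05, 0.05, 1.5, 0.3], [0, 0, 0, 0.05, 0.05, 0, 0.3], [0, 0, 0, 0.05, 0.05, 0, 0.3]]}}

```text
time_s: 9.0
position: [0.5363, -0.2068, 0.1059]
tcp_rot: [[0.703, -0.711, 0.009], [-0.711, -0.703, -0.006], [0.011, -0.003, -1.0]]
force: [0.8, -0.8, -0.9]
opening: 0.444
grasp_force: 29.8
```

```bash
python3 mv.py 0.549,0.138,0.1,-1
```

```text
t 9.00 pos [ 0.5363 -0.2068  0.1059] yaw -45.3 open 0.444 grip 29.8 F [ 0.8 -0.8 -0.9] q6 103
0.549,0.138,0.1,-1 [0.02, -0.13, -8.87, -7.88, -8.38, 0.13]
```

Call:
{"method": "send_rows", "body": {"commands": [[0, 0, -8.87, -7.72, -8.43, 0, 0.3], [0, 0, -8.87, -7.72, -8.43, 0, 0.3], [0, 0, -8.87, -7.72, -8.43, 0, 0.3], [0, 0, -8.87, -7.72, -8.43, 0, 0.3], [0, 0, -8.87, -7.72, -8.43, 0, 0.3], [0, 0, -8.87, -7.72, -8.43, 0, 0.3], [0, 0, -8.87, -7.72, -8.43, 0, 0.3], [0, 0, -8.87, -7.72, -8.43, 0, 0.3], [0, 0, -8.87, -7.72, -8.43, 0, 0.3], [0, 0, -8.87, -7.72, -8.43, 0, 0.3], [0, 0, -8.87, -7.72, -8.43, 0, 0.3], [0, 0, -8.87, -7.72, -8.43, 0, 0.3], [0, 0, -8.87, -7.72, -8.43, 0, 0.3], [0, 0, -8.87, -7.72, -8.43, 0, 0.3]]}}

```text
time_s: 10.17
position: [0.55, 0.1358, 0.1003]
tcp_rot: [[1.0, -0.02, -0.0], [-0.02, -1.0, -0.0], [-0.0, 0.0, -1.0]]
force: [0.1, -1.1, -0.1]
opening: 0.448
grasp_force: 29.8
```

```bash
python3 mv.py 0.549,0.138,0.0125,-1
```

```text
t 10.17 pos [0.55   0.1358 0.1003] yaw -1.2 open 0.448 grip 29.8 F [ 0.1 -1.1 -0.1] q6 94
0.549,0.138,0.0125,-1 [0.0, 0.0, -0.03, -0.04, -0.07, 2.93]
```

Call:
{"method": "send_rows", "body": {"commands": [[0, 0, 0, 0, 0, 1, 0.3], [0, 0, 0, 0, 0, 1.9, 0.3], [0, 0, 0, 0, 0, 2.4, 0.3], [0, 0, 0, 0, 0, 2.7, 0.3], [0, 0, 0, 0, 0, 2.85, 0.3], [0, 0, 0, 0, 0, 2.9, 0.3], [0, 0, 0, 0, 0, 2.9, 0.3], [0, 0, 0, 0, 0, 2.9, 0.56], [0, 0, 0, 0, 0, 2.9, 0.56], [0, 0, 0, 0, 0, 2.9, 0.56], [0, 0, 0, 0, 0, 2.9, 0.56], [0, 0, 0, 0, 0, 2.2, 0.56], [0, 0, 0, 0, 0, 1.2, 0.56], [0, 0, 0, 0, 0, 0, 1], [0, 0, 0, 0, 0, 0, 1]]}}

```text
time_s: 11.42
position: [0.5544, 0.1382, 0.1066]
tcp_rot: [[1.0, -0.017, 0.013], [-0.017, -1.0, 0.001], [0.013, -0.001, -1.0]]
force: [0.5, -0.2, 0.2]
opening: 0.636
grasp_force: 0.0
```

```bash
python3 mv.py 0.666,-0.214,0.1,63
```

```text
t 11.42 pos [0.5544 0.1382 0.1066] yaw -1.0 open 0.636 grip 0.0 F [ 0.5 -0.2  0.2] q6 94
0.666,-0.214,0.1,63 [0.07, -0.13, -12.8, 3.92, 11.67, 0.26]
```

Call:
{"method": "send_rows", "body": {"commands": [[0, 0, -12.8, 4.11, 11.63, 0, 1], [0, 0, -12.8, 4.11, 11.63, 0, 1], [0, 0, -12.8, 4.11, 11.63, 0, 1], [0, 0, -12.8, 4.11, 11.63, 0, 1], [0, 0, -12.8, 4.11, 11.63, 0, 1], [0, 0, -12.8, 4.11, 11.63, 0, 1], [0, 0, -12.8, 4.11, 11.63, 0, 1], [0, 0, -12.8, 4.11, 11.63, 0, 1], [0, 0, -12.8, 4.11, 11.63, 0, 1], [0, 0, -12.8, 4.11, 11.63, 0, 1], [0, 0, -12.8, 4.11, 11.63, 0, 1], [0, 0, -12.8, 4.11, 11.63, 0, 1], [0, 0, -12.8, 4.11, 11.63, 0, 1], [0, 0, -12.8, 4.11, 11.63, 0, 1], [0, 0, -12.8, 4.11, 11.63, 0, 1]]}}

```text
time_s: 12.67
position: [0.6667, -0.2114, 0.1005]
tcp_rot: [[0.453, 0.892, -0.001], [0.892, -0.453, 0.001], [0.0, -0.001, -1.0]]
force: [-0.0, -0.2, -0.5]
opening: 1.002
grasp_force: 0.0
```

```bash
python3 mv.py 0.666,-0.214,0.007,63;  python3 - <<'E'
from rig import optics
from h import *
c=optics.capture("top")
for b in blobs(c,(158,242,214,254),.024):print(b)
E
```

```text
t 12.67 pos [ 0.6667 -0.2114  0.1005] yaw 63.1 open 1.002 grip 0.0 F [-0.  -0.2 -0.5] q6 0
0.666,-0.214,0.007,63 [-0.01, -0.0, 0.02, -0.09, 0.02, 3.12]
{'px': [168.0, 235.0], 'rect': (548.9, 278.8), 'size': (84, 37), 'ang': -0.6, 'mom': [548.0, 277.9], 'momang': np.float64(-3.1), 'bgr': [59, 82, 109]}
{'px': [224.0, 234.0], 'rect': (548.7, 138.1), 'size': (84, 37), 'ang': -0.8, 'mom': [549.1, 138.2], 'momang': np.float64(0.4), 'bgr': [58, 81, 109]}
{'px': [196.0, 234.0], 'rect': (550.0, 209.8), 'size': (84, 37), 'ang': -0.7, 'mom': [549.9, 209.1], 'momang': np.float64(3.2), 'bgr': [59, 82, 109]}
```

Both bars are placed well. Now the croissant.

Call:
{"method": "send_rows", "body": {"commands": [[0, 0, 0, 0, 0, 1, 1], [0, 0, 0, 0, 0, 2, 1], [0, 0, 0, 0, 0, 2.6, 1], [0, 0, 0, 0, 0, 2.9, 1], [0, 0, 0, 0, 0, 3.1, 0.8], [0, 0, 0, 0, 0, 3.1, 0.3], [0, 0, 0, 0, 0, 3.1, 0.3], [0, 0, 0, 0, 0, 3.1, 0.3], [0, 0, 0, 0, 0, 3.1, 0.3], [0, 0, 0, 0, 0, 3.1, 0.3], [0, 0, 0, 0, 0, 3.1, 0.3], [0, 0, 0, 0, 0, 3.1, 0.3], [0, 0, 0, 0, 0, 3.1, 0.3], [0, 0, 0, 0, 0, 3.1, 0.3], [0, 0, 0, 0, 0, 3.1, 0.3], [0, 0, 0, 0, 0, 3.1, 0.3], [0, 0, 0, 0, 0, 2.5, 0.3], [0, 0, 0, 0, 0, 1.5, 0.3], [0, 0, 0, 0, 0, 0, 0.3], [0, 0, 0, 0, 0, 0, 0.3]]}}

```text
time_s: 14.38
position: [0.6715, -0.2153, 0.1076]
tcp_rot: [[0.454, 0.891, 0.012], [0.891, -0.454, -0.006], [0.0, 0.013, -1.0]]
force: [1.8, -0.3, 0.1]
opening: 0.444
grasp_force: 30.0
```

```bash
python3 mv.py 0.436,0.19,0.1,-1; python3 - <<'E'
from rig import optics
import cv2
c=optics.capture("side");cv2.imwrite("pics/s3.png",cv2.resize(c["image"][150:390,150:410],None,fx=2.2,fy=2.2))
E
```

```text
t 14.38 pos [ 0.6715 -0.2153  0.1076] yaw 63.0 open 0.444 grip 30.0 F [ 1.8 -0.3  0.1] q6 0
0.436,0.19,0.1,-1 [0.13, -0.09, 12.8, 8.47, -13.13, 0.09]
```

View pics/s3.png

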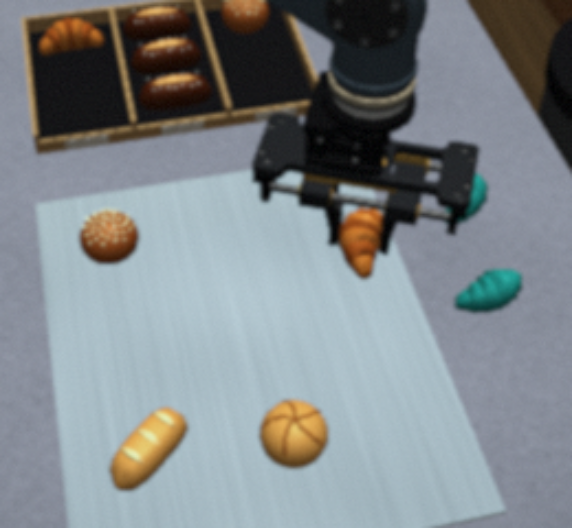

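The croissant is held level at crop (362,240). I'll carry it to its bay.

Call:
{"method": "send_rows", "body": {"commands": [[0, 0, 12.8, 8.5, -12.95, 0, 0.3], [0, 0, 12.8, 8.5, -12.95, 0, 0.3], [0, 0, 12.8, 8.5, -12.95, 0, 0.3], [0, 0, 12.8, 8.5, -12.95, 0, 0.3], [0, 0, 12.8, 8.5, -12.95, 0, 0.3], [0, 0, 12.8, 8.5, -12.95, 0, 0.3], [0, 0, 12.8, 8.5, -12.95, 0, 0.3], [0, 0, 12.8, 8.5, -12.95, 0, 0.3], [0, 0, 12.8, 8.5, -12.95, 0, 0.3], [0, 0, 12.8, 8.5, -12.95, 0, 0.3], [0, 0, 12.8, 8.5, -12.95, 0, 0.3], [0, 0, 12.8, 8.5, -12.95, 0, 0.3], [0, 0, 12.8, 8.5, -12.95, 0, 0.3], [0, 0, 12.8, 8.5, -12.95, 0, 0.3], [0, 0, 12.8, 8.5, -12.95, 0, 0.3], [0, 0, 12.8, 8.5, -12.95, 0, 0.3]]}}

```text
time_s: 15.77
position: [0.4379, 0.1892, 0.1002]
tcp_rot: [[1.0, -0.02, 0.001], [-0.02, -1.0, -0.0], [0.001, 0.0, -1.0]]
force: [-0.1, 1.1, -0.2]
opening: 0.444
grasp_force: 30.0
```

```bash
python3 mv.py 0.436,0.19,0.0125,-1
```

```text
t 15.77 pos [0.4379 0.1892 0.1002] yaw -1.1 open 0.444 grip 30.0 F [-0.1  1.1 -0.2] q6 101
0.436,0.19,0.0125,-1 [0.0, -0.01, -0.02, -0.07, -0.03, 2.92]
```

Call:
{"method": "send_rows", "body": {"commands": [[0, 0, 0, -0.05, 0, 1, 0.3], [0, 0, 0, -0.05, 0, 1.9, 0.3], [0, 0, 0, -0.05, 0, 2.4, 0.3], [0, 0, 0, -0.05, 0, 2.7, 0.3], [0, 0, 0, -0.05, 0, 2.85, 0.3], [0, 0, 0, -0.05, 0, 2.9, 0.3], [0, 0, 0, -0.05, 0, 2.9, 0.3], [0, 0, 0, -0.05, 0, 2.9, 0.56], [0, 0, 0, -0.05, 0, 2.9, 0.56], [0, 0, 0, -0.05, 0, 2.9, 0.56], [0, 0, 0, -0.05, 0, 2.9, 0.56], [0, 0, 0, -0.05, 0, 2.2, 0.56], [0, 0, 0, -0.05, 0, 1.2, 0.56], [0, 0, 0, -0.05, 0, 0, 1], [0, 0, 0, -0.05, 0, 0, 1]]}}

```text
time_s: 17.02
position: [0.4387, 0.1912, 0.1055]
tcp_rot: [[1.0, -0.017, 0.011], [-0.017, -1.0, 0.002], [0.011, -0.002, -1.0]]
force: [0.7, -0.2, 0.5]
opening: 0.637
grasp_force: 0.0
```

```bash
python3 mv.py 0.443,-0.076,0.1,-1
```

```text
t 17.02 pos [0.4387 0.1912 0.1055] yaw -1.0 open 0.637 grip 0.0 F [ 0.7 -0.2  0.5] q6 101
0.443,-0.076,0.1,-1 [-0.03, -0.13, 0.0, 0.29, 8.9, 0.17]
```

Call:
{"method": "send_rows", "body": {"commands": [[0, 0, 0, 0.39, 8.87, 0, 1], [0, 0, 0, 0.39, 8.87, 0, 1], [0, 0, 0, 0.39, 8.87, 0, 1], [0, 0, 0, 0.39, 8.87, 0, 1], [0, 0, 0, 0.39, 8.87, 0, 1], [0, 0, 0, 0.39, 8.87, 0, 1], [0, 0, 0, 0.39, 8.87, 0, 1], [0, 0, 0, 0.39, 8.87, 0, 1], [0, 0, 0, 0.39, 8.87, 0, 1], [0, 0, 0, 0.39, 8.87, 0, 1], [0, 0, 0, 0.39, 8.87, 0, 1]]}}

```text
time_s: 17.93
position: [0.4415, -0.0744, 0.1003]
tcp_rot: [[1.0, -0.016, -0.001], [-0.016, -1.0, 0.001], [-0.001, -0.001, -1.0]]
force: [0.0, -0.4, 0.5]
opening: 0.999
grasp_force: 0.0
```

```bash
python3 mv.py 0.443,-0.076,0.008,-1;  python3 - <<'E'
from rig import optics
from h import *
c=optics.capture("top")
for b in blobs(c,(158,242,259,300),.024):print(b)
E
```

```text
t 17.93 pos [ 0.4415 -0.0744  0.1003] yaw -0.9 open 0.999 grip 0.0 F [ 0.  -0.4  0.5] q6 67
0.443,-0.076,0.008,-1 [-0.01, 0.01, 0.02, 0.05, 0.05, 3.08]
{'px': [205.0, 280.0], 'rect': (436.1, 191.4), 'size': (84, 42), 'ang': -0.7, 'mom': [436.3, 189.0], 'momang': np.float64(-0.7), 'bgr': [30, 71, 115]}
{'px': [169.0, 280.0], 'rect': (437.3, 279.7), 'size': (84, 43), 'ang': 3.0, 'mom': [436.9, 276.9], 'momang': np.float64(1.4), 'bgr': [30, 69, 112]}
```

The croissant lies in its bay at (0.436, 0.191), level in yaw, and the stock croissant has not moved. Now the sesame roll.

Call:
{"method": "send_rows", "body": {"commands": [[0, 0, 0, 0, 0, 1, 1], [0, 0, 0, 0, 0, 1.8, 1], [0, 0, 0, 0, 0, 2.4, 1], [0, 0, 0, 0, 0, 2.8, 1], [0, 0, 0, 0, 0, 3.05, 1], [0, 0, 0, 0, 0, 3.1, 1], [0, 0, 0, 0, 0, 3.1, 0.5], [0, 0, 0, 0, 0, 3.1, 0.5], [0, 0, 0, 0, 0, 3.1, 0.5], [0, 0, 0, 0, 0, 3.1, 0.5], [0, 0, 0, 0, 0, 3.1, 0.5], [0, 0, 0, 0, 0, 3.1, 0.5], [0, 0, 0, 0, 0, 3.1, 0.5], [0, 0, 0, 0, 0, 3.1, 0.5], [0, 0, 0, 0, 0, 2.5, 0.5], [0, 0, 0, 0, 0, 1.5, 0.5], [0, 0, 0, 0, 0, 0, 0.5], [0, 0, 0, 0, 0, 0, 0.5]]}}

```text
time_s: 19.48
position: [0.4451, -0.0771, 0.1051]
tcp_rot: [[1.0, -0.018, 0.009], [-0.018, -1.0, -0.004], [0.009, 0.004, -1.0]]
force: [0.6, -0.8, 0.8]
opening: 0.694
grasp_force: 30.0
```

```bash
python3 mv.py 0.664,0.175,0.1,-1; python3 - <<'E'
from rig import optics
import cv2
c=optics.capture("side");cv2.imwrite("pics/s4.png",cv2.resize(c["image"][130:390,120:380],None,fx=2,fy=2))
E
```

```text
t 19.48 pos [ 0.4451 -0.0771  0.1051] yaw -1.0 open 0.694 grip 30.0 F [ 0.6 -0.8  0.8] q6 67
0.664,0.175,0.1,-1 [0.04, -0.1, -0.0, 7.15, -8.53, 0.2]
```

View pics/s4.png

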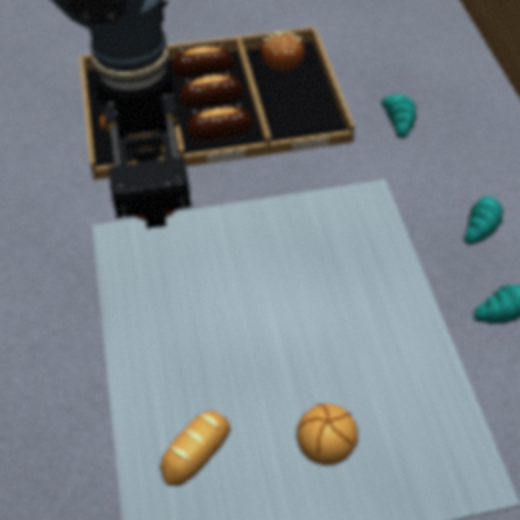

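The roll is held, with an opening of 60 mm, and it is off the sheet. I'll carry it to the far bay.

Call:
{"method": "send_rows", "body": {"commands": [[0, 0, 0, 7.2, -8.48, 0, 0.5], [0, 0, 0, 7.2, -8.48, 0, 0.5], [0, 0, 0, 7.2, -8.48, 0, 0.5], [0, 0, 0, 7.2, -8.48, 0, 0.5], [0, 0, 0, 7.2, -8.48, 0, 0.5], [0, 0, 0, 7.2, -8.48, 0, 0.5], [0, 0, 0, 7.2, -8.48, 0, 0.5], [0, 0, 0, 7.2, -8.48, 0, 0.5], [0, 0, 0, 7.2, -8.48, 0, 0.5], [0, 0, 0, 7.2, -8.48, 0, 0.5], [0, 0, 0, 7.2, -8.48, 0, 0.5], [0, 0, 0, 7.2, -8.48, 0, 0.5], [0, 0, 0, 7.2, -8.48, 0, 0.5]]}}

```text
time_s: 20.62
position: [0.6613, 0.1732, 0.0997]
tcp_rot: [[1.0, -0.019, -0.003], [-0.019, -1.0, -0.0], [-0.003, 0.0, -1.0]]
force: [-0.1, -0.5, -0.3]
opening: 0.694
grasp_force: 30.0
```

```bash
python3 mv.py 0.663,0.175,0.0125,-1
```

```text
t 20.62 pos [0.6613 0.1732 0.0997] yaw -1.1 open 0.694 grip 30.0 F [-0.1 -0.5 -0.3] q6 96
0.663,0.175,0.0125,-1 [0.0, 0.03, -0.02, 0.06, -0.06, 2.91]
```

Call:
{"method": "send_rows", "body": {"commands": [[0, 0, 0, 0, 0, 1, 0.5], [0, 0, 0, 0, 0, 1.9, 0.5], [0, 0, 0, 0, 0, 2.4, 0.5], [0, 0, 0, 0, 0, 2.7, 0.5], [0, 0, 0, 0, 0, 2.85, 0.5], [0, 0, 0, 0, 0, 2.9, 0.5], [0, 0, 0, 0, 0, 2.9, 0.5], [0, 0, 0, 0, 0, 2.9, 0.85], [0, 0, 0, 0, 0, 2.9, 0.85], [0, 0, 0, 0, 0, 2.9, 0.85], [0, 0, 0, 0, 0, 2.9, 0.85], [0, 0, 0, 0, 0, 2.2, 0.85], [0, 0, 0, 0, 0, 1.2, 0.85], [0, 0, 0, 0, 0, 0, 0.85], [0, 0, 0, 0, 0, -2, 1], [0, 0, 0, -3, 10, -2, 1], [0, 0, 0, -3, 10, -2, 1], [0, 0, 0, -3, 10, -2, 1], [0, 0, 0, -3, 10, -2, 1], [0, 0, 0, -3, 10, -2, 1]]}}

```text
time_s: 22.28
position: [0.5987, -0.0249, 0.1551]
tcp_rot: [[1.0, -0.017, 0.001], [-0.017, -1.0, -0.0], [0.001, 0.0, -1.0]]
force: [0.8, 0.3, 0.2]
opening: 0.998
grasp_force: 0.0
```

Call:
{"method": "send_rows", "body": {"commands": [[0, 0, 0, -1, 5, -1, 1], [0, 0, 0, -1, 5, -1, 1], [0, 0, 0, -1, 5, -1, 1], [0, 0, 0, -1, 5, -1, 1], [0, 0, 0, -1, 5, -1, 1], [0, 0, 0, -1, 5, -1, 1], [0, 0, 0, -1, 5, -1, 1], [0, 0, 0, -1, 5, -1, 1]]}}

```text
time_s: 22.95
position: [0.5666, -0.1714, 0.184]
tcp_rot: [[1.0, -0.016, -0.001], [-0.016, -1.0, 0.001], [-0.001, -0.001, -1.0]]
force: [-0.4, 0.6, -0.9]
opening: 0.997
grasp_force: 0.0
```

```bash
python3 - <<'E'
from rig import optics
from h import *
c=optics.capture("top");s=optics.capture("side")
for b in blobs(c,(158,242,169,210),.024):print(b)
a=cv2.resize(c["image"][140:320,140:340],None,fx=2,fy=2);b=cv2.resize(s["image"][130:310,140:340],None,fx=2,fy=2)
cv2.imwrite("pics/end.png",np.hstack([a,b]))
E
```

```text
{'px': [169.0, 188.0], 'rect': (664.3, 272.8), 'size': (62, 57), 'ang': -0.5, 'mom': [664.6, 274.1], 'momang': np.float64(-7.9), 'bgr': [72, 96, 135]}
{'px': [209.0, 187.0], 'rect': (665.1, 176.2), 'size': (62, 62), 'ang': -0.8, 'mom': [665.1, 175.9], 'momang': np.float64(45.8), 'bgr': [73, 95, 132]}
```

View pics/end.png

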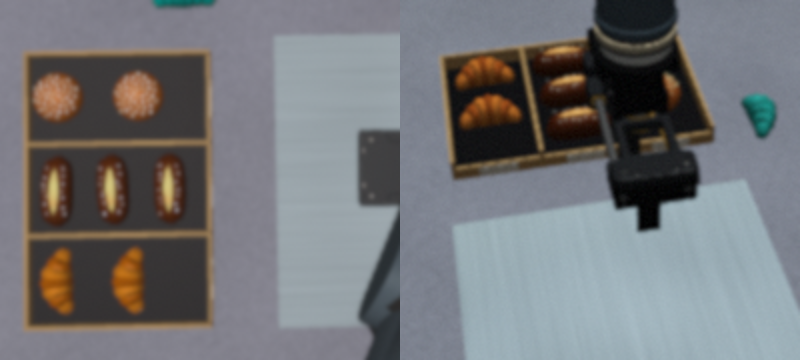

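All four items lie flat in their bays: the rolls at (57,97) and (137,95), the bars at (57,190), (113,190) and (170,190), and the croissants at (57,280) and (130,280). The stock is in place and the arm is clear.

```bash
python3 -c "
from rig import bot;print(bot.hand_in())"
```

```text
the job is handed in; nothing more can be done
None
```

I put both lye bars, the croissant and the sesame roll in their bays and handed the job in at about 23 s. The last pictures show all four lying flat, the bars and croissant crosswise, and the stock where it was. The milk bar and plain roll were never touched, but the hand-in gave no verdict.

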